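Return plywood samples to the thickness rack

TASK

Put the two plywood sample plates that stand loose on the table back in the sample rack: drop each, standing on its long edge, into the tapered slot that narrows to its own thickness, the thin plate in the narrowest slot and the thick plate in the widest. Each must go fully down to the floor of its slot, roughly centred along it. The medium plate is already in the remaining slot.

Things in the scene. Friction and masses are not known exactly. Their poses are not given: they have to be found in the camera images.
- plate_thin: Thin plywood sample plate standing on its long edge on the table: 70 mm long, 12 mm thick, 66 mm tall, about 38 g, dark ply lines along its edges. Loose and easily tipped. Origin: centre of its underside. x along its 70 mm length, y through its thickness, z up. Either way round is the same.
- plate_thick: Thick plywood sample plate standing on its long edge on the table: 70 mm long, 25 mm thick, 66 mm tall, about 79 g, dark ply lines along its edges. Loose and easily tipped. Origin: centre of its underside. x along its 70 mm length, y through its thickness, z up. Either way round is the same.
- slot_thin: Narrowest of 3 fixed white slot blocks 78 mm apart in a row (order varies) on a 12 mm board. Block 40 mm high, 32 mm long. Slot open at both ends and top: mouth 37 mm wide, sloping in over the top 18 mm to an upright throat 15 mm wide, 18 mm deep, floor 4 mm above the underside. Origin: centre of underside. x along slot, y across it, z up. The middle-width block already holds an 18 mm plate, equally tall.
- slot_thick: Widest of 3 fixed white slot blocks 78 mm apart in a row (order varies) on a 12 mm board. Block 40 mm high, 32 mm long. Slot open at both ends and top: mouth 50 mm wide, sloping in over the top 18 mm to an upright throat 28 mm wide, 18 mm deep, floor 4 mm above the underside. Origin: centre of underside. x along slot, y across it, z up. A seated plate stands 30 mm proud of the block.
Things that resemble listed ones, but are neither listed nor needed, are in the scene too. Leave any blue look-alike of the plate_thick alone. Leave any blue look-alike of the plate_thin alone.

How it is judged (in metres and radians):
At the end, for the whole second after the job is handed in: Thin plate in the narrowest slot, thick plate in the widest, both still; each underside under 12 mm above its block's underside, centred within 18 mm along and 10 mm across the slot, in line with it within 0.2 rad and leaning less than 0.28 rad (x of plate_thin in the frame of slot_thin between -0.018 and 0.018 m and y of plate_thin in the frame of slot_thin between -0.01 and 0.01 m and z of plate_thin in the frame of slot_thin between 0 and 0.012 m and angle between each of plate_thin, plate_thick's own z axis and vertical below 0.28 rad and angle between the x axis of plate_thin and the x axis of slot_thin, either way round below 0.2 rad and linear speed of each of plate_thin, plate_thick below 0.02 m/s and x of plate_thick in the frame of slot_thick between -0.018 and 0.018 m and y of plate_thick in the frame of slot_thick between -0.01 and 0.01 m and z of plate_thick in the frame of slot_thick between 0 and 0.012 m and angle between the x axis of plate_thick and the x axis of slot_thick, either way round below 0.2 rad); the robot touches nothing.
It also fails if it takes over 54 s, if anything falls off the work surface, if the arm or the gripper's body presses on something with over 40 N, if the wrist force passes 120 N, or if a joint passes its speed limit or range.

ROBOT

A 6-joint arm with a two-finger parallel gripper is mounted at the origin on the work surface. World frame = base frame: x ahead of the robot, y to its left, z up, the work surface at z = 0. Lengths are in mm, angles in rad, forces in N, time in s.
With the tool pointing down it reaches from about 300 to 775 mm from the base axis. Payload 14.6 kg.
Tool frame: the origin (TCP) lies on the centre line of the jaws, within the pads' length; the fingertips stand manip.tcp_to_tips ahead of it and the grasp point (between the pads) lies 5 mm behind it (manip.tcp_to_tips is the distance from the TCP to the fingertips, in mm); z points along the fingers, y is the direction in which the jaws open and shut (so a half turn about z gives the same grasp; the last joint's range is limited). The gripper opens to 94 mm and grips with 3 to 60 N. Pads are 16 mm wide; open, the fingers measure 119 mm over their backs; the gripper's body (75 mm by 177 mm) begins 78 mm behind the grasp point.
Start: joints at [1.142, 0.3, 1.521, -0, 1.321, -0.067], TCP at [194.674, 514.385, 219.446] pointing down, gripper open.
Joint ranges: [-3.03, 3.03], [-0.79, 2.21], [0.23, 2.52], [-1.04, 4.18], [0, 3.07], [-2.55, 2.55]. Speed limits (rad/s): [2.22, 2.22, 2.57, 3.14, 3.14, 3.14].

INTERFACE

Orientations are given as [roll, pitch, yaw] about the fixed x, y, z axes, in that order (R = Rz(yaw) Ry(pitch) Rx(roll)).
In Python, from cell import manip, optics, workorder gives the robot as it stands. The module is installed in compiled form; this text tells all that it offers.
- The arm moves only by the tool jog_arm, never from a script. Its argument "deltas" is text: rows parted by semicolons, each of 5 numbers parted by spaces: the shift along the tool's x, y, z in mm, then the turn about the tool's z in rad, then the finger opening in mm, from 0 to 94. In form: tx ty tz twist grip; .... A call has exactly 10 rows; each row is the pose to reach, as a shift and turn from the pose commanded when the call began, along the tool's axes at that moment; what a row does not reach only later rows make up. A row lasts 1/8 s, in which the tool goes at most 62.5 mm and 10.7 degrees, less where a joint would pass 70% of its speed; a pose out of reach is approached as far as the arm can. A call with a gripper value outside its range is refused whole. The fingers move at their own pace and stop on an object; "squeeze" is the grip in N (left out, the last holds). Time passes only in rows, so rows that repeat a pose let the fingers close, or fill a call up. It gives the time, the measured TCP pose, the force and the opening at its end, in the units of the state.
- manip.read_state(): the state, without advancing time (a new reading comes with each control period).
- optics.camera(name): name is "scene" or "top"; returns (picture, depth): 480x640x3 uint8, red, green, blue; 480x640 float32, mm along the optical axis (not along the pixel's ray), 0 where there is no reading.
- optics.get_calibration(name): a dict with "intrinsics" (3x3 intrinsics, pixels), "R" (3x3) and "t" (3): a world point X has camera coordinates R X + t. Camera axes: x right, y down, z forward; pixel columns grow to the right and rows downward; lengths in mm; the calibration is good to about 2 mm. A picture is of the moment at which its call begins. get_calibration takes no time and is no camera call.
- workorder.sign_off(): hands the job in, once; it reports no verdict.
The state is a dict: "clock": time; "joints": joint angles; "qd": joint speeds; "effort": joint torques, N m; "eef_pos": TCP position; "eef_rot": TCP orientation; "wrist_force": force on the tool from outside, world axes, zero at the start; "moment": the same for the moment, N m; "finger_gap": finger opening in mm.
Only numpy, scipy, OpenCV 4.12 (cv2) and the standard library are available. Lean on these libraries where they do the work, as an engineer would, in place of code of your own. Each camera call takes 0.05 s, during which the arm holds its last target.

## Working session

There is one attempt and no reset: what is moved stays moved. The work goes in short steps, Python scripts to look and compute and a tool call to move; the robot and the scene stay as the last step left them, time stands still between calls to the robot, and variables do not carry over. Pictures are saved under pics/ and viewed, and the job is handed in when it is done.

Besides the shell and the picture viewer there is one more tool, called in YAML: its name, and indented under it one key for each argument. jog_arm: Moves the arm, as the interface text tells. Its arguments: {"type":"object","properties":{"deltas":{"type":"string"},"squeeze":{"type":"number"}},"required":["deltas"]}

```bash
mkdir -p pics; cat > h.py <<'E'
import numpy as np, cv2
from cell import manip, optics, workorder
def snap(n,tag):
    p,d=optics.camera(n); cv2.imwrite(f'pics/{tag}.png',p[:,:,::-1]); np.savez(f'pics/{tag}.npz',p=p,d=d); return p,d
def cal(n):
    c=optics.get_calibration(n); return np.array(c['intrinsics']),np.array(c['R']),np.array(c['t']).ravel()
def xyz(n,d):
    K,R,t=cal(n); v,u=np.mgrid[:480,:640]
    P=np.stack([(u-K[0,2])/K[0,0]*d,(v-K[1,2])/K[1,1]*d,d],-1)
    return (P-t)@R
def proj(n,X):
    K,R,t=cal(n); c=np.atleast_2d(X)@R.T+t; q=c@K.T; return q[:,:2]/q[:,2:]
def ray(n,uv,z):
    K,R,t=cal(n); r=R.T@np.linalg.solve(K,[uv[0],uv[1],1]); o=-R.T@t; return o+r*(z-o[2])/r[2]
E
python3 - <<'E'
from h import *
for n in('scene','top'):
    snap(n,n+'0'); K,R,t=cal(n); print(n,K.tolist(),(-R.T@t).round(),R.round(2).tolist())
print(manip.read_state(), manip.tcp_to_tips)
E
```

```text
scene [[536.3075386470946, 0.0, 328.6434545839504], [0.0, 536.3075386470946, 240.17494245226155], [0.0, 0.0, 1.0]] [1106. -397.  602.] [[0.48, 0.88, 0.02], [0.57, -0.29, -0.77], [-0.67, 0.38, -0.64]]
top [[596.6642497644716, 0.0, 322.9094096162902], [0.0, 596.6642497644716, 244.67079240520556], [0.0, 0.0, 1.0]] [363. -54. 979.] [[-0.0, -1.0, -0.0], [-0.99, 0.0, -0.16], [0.16, 0.0, -0.99]]
{'clock': 0.1, 'joints': array([ 1.14238542e+00,  3.00387827e-01,  1.52149603e+00, -1.38122347e-05,
        1.32071056e+00, -6.66052519e-02]), 'qd': array([ 0.00024452,  0.0006917 ,  0.00015004,  0.00075968, -0.00089137,
       -0.00071149]), 'effort': array([-9.26641633e-05, -5.32648659e+01, -3.53284478e+01,  7.09293131e-02,
        2.35448324e-02, -9.51311904e-05]), 'eef_pos': array([194.59905022, 514.19315574, 218.96798304]), 'eef_rot': array([-3.14059222e+00, -5.33241216e-05,  2.77979040e+00]), 'wrist_force': array([ 0.02972828,  0.12465862, -0.4910899 ]), 'moment': array([ 0.0271555 ,  0.01672258, -0.00038954]), 'finger_gap': 94.15978763290072} 14.0
```

View pics/scene0.png

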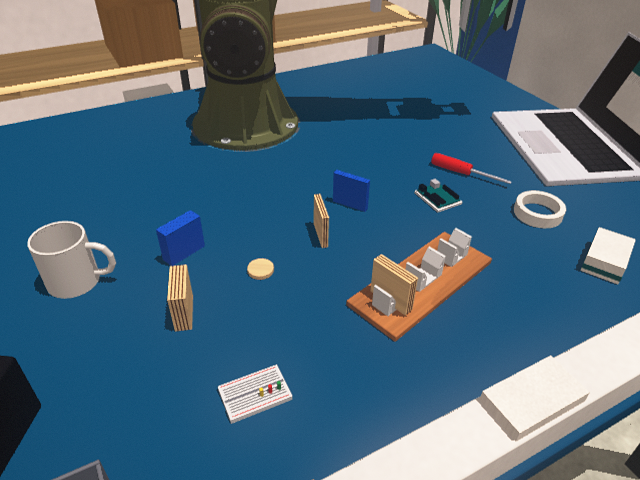

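View pics/top0.png

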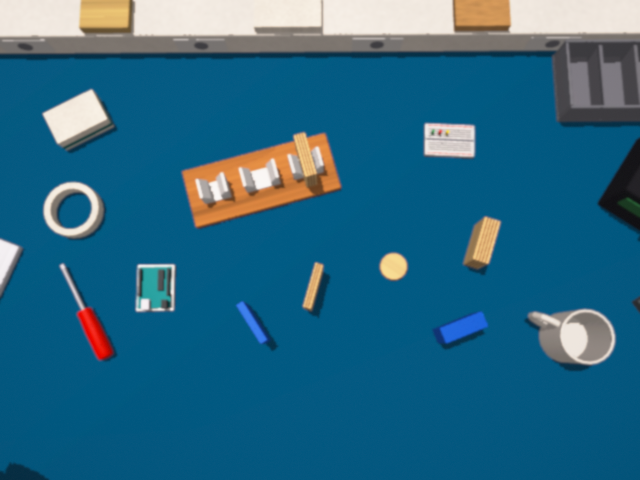

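Candidates (top view): the thin plate is plywood at (314,287), with a blue look-alike at (252,322). The thick plate is plywood at (482,243), with a blue look-alike at (462,328). The medium plate at (306,160) is seated already. The empty slots are at (213,188), which looks narrower, and (260,176), which looks wider. I'll check these in close crops.

```bash
python3 - <<'E'
from h import *
a=np.load('pics/top0.npz'); p=a['p'][:,:,::-1]
def crop(p,u0,v0,w,h,s,f): cv2.imwrite(f,cv2.resize(p[v0:v0+h,u0:u0+w],None,fx=s,fy=s,interpolation=cv2.INTER_CUBIC))
crop(p,180,125,170,110,4.5,'pics/c_rack.png')
q=np.hstack([p[215:275,455:515],p[255:315,284:344]])
cv2.imwrite('pics/c_pl.png',cv2.resize(q,None,fx=6,fy=6,interpolation=cv2.INTER_CUBIC))
s=np.load('pics/scene0.npz')['p'][:,:,::-1]
crop(s,340,220,160,120,5,'pics/c_rs.png')
E
```

```text
(no output)
```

View pics/c_rack.png

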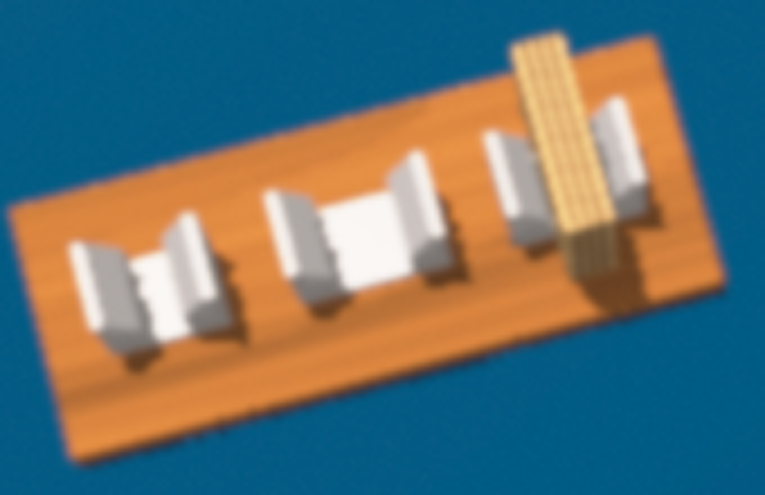

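View pics/c_pl.png

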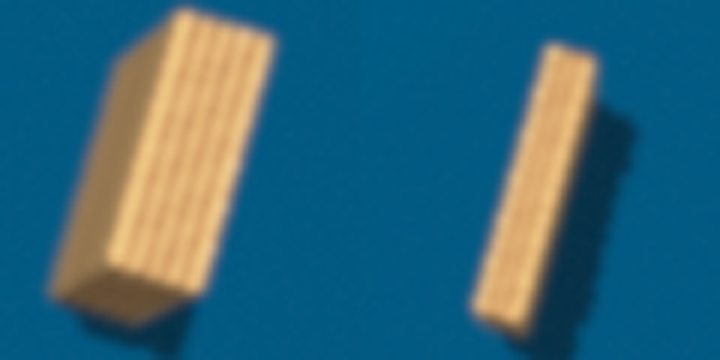

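View pics/c_rs.png

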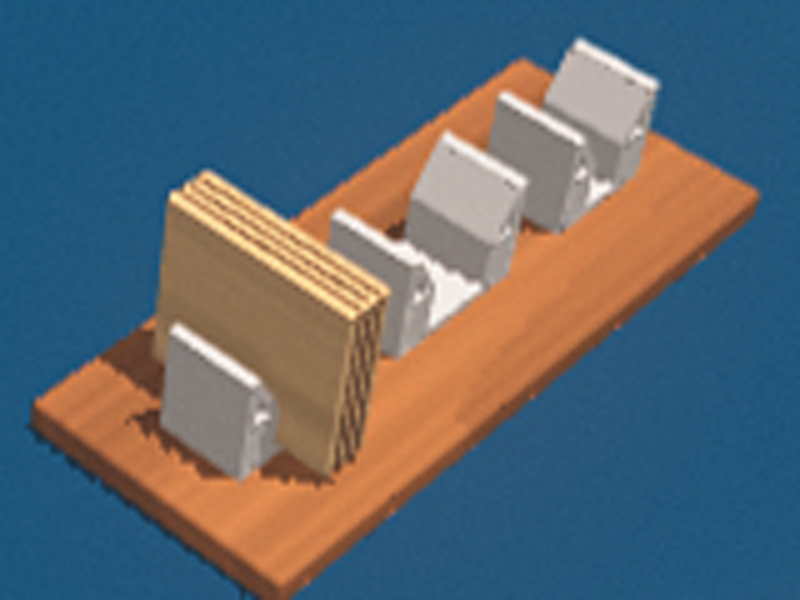

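The close crops confirm it: the left block (213,188) has the narrow throat and goes with the thin plate. The middle block (260,176) is the widest and goes with the thick plate. Both loose plates show ply lines. Next I measure positions from corner pixels and from depth in both views.

```bash
python3 - <<'E'
from h import *
T={'thick':[(485.5,216.3),(500.8,221.3),(488.8,264.2),(473,259.2)],'thin':[(315.7,262),(323.5,264.7),(311.5,309),(303,305.8)]}
for n in('top','scene'):
    a=np.load(f'pics/{n}0.npz'); P=xyz(n,a['d']); c=a['p'].astype(int); ok=a['d']>0
    pick=ok&(c[...,0]>c[...,2]+15)
    for k,cc in (('thick',T['thick']),('thin',T['thin'])):
        w=ray('top',np.mean(cc,0),66)
        m=ok&(np.hypot(P[...,0]-w[0],P[...,1]-w[1])<48)&(P[...,2]>20)&(c[...,0]>c[...,2])
        z=P[m][:,2]; h=np.percentile(z,97); 
        mt=m&(P[...,2]>h-4); q=P[mt]; r=cv2.minAreaRect(q[:,:2].astype(np.float32)); print(n,k,'n',m.sum(),'top z',np.percentile(z,[50,90,97,100]).round(1),'ctr',q[:,:2].mean(0).round(1),r)
    # table height
    m=ok&(c[...,2]>c[...,0]+40)&(P[...,0]>250)&(P[...,0]<600)&(abs(P[...,1])<250); print('table z',np.median(P[m][:,2]))
    # rack
    m=ok&(P[...,2]>46)&(P[...,2]<56)&(c.min(-1)>150)&(P[...,0]>400)&(P[...,0]<600)&(P[...,1]<250)&(P[...,1]>-60)
    nn,L,st,ce=cv2.connectedComponentsWithStats(m.astype(np.uint8))
    for i in range(1,nn):
        if st[i,4]>8: q=P[L==i]; print(n,'rim',ce[i].round(),st[i,4],q.mean(0).round(1),q.min(0).round(1),q.max(0).round(1))
for k,cc in T.items():
    for z in(62,66): 
        W=np.array([ray('top',x,z)[:2] for x in cc]); print(k,z,W.mean(0).round(1),np.linalg.norm(np.roll(W,-1,0)-W,axis=1).round(1),'yaw',[np.arctan2(*(W[i]-W[j])[::-1]).round(3) for i,j in((0,3),(1,2))])
E
```

```text
top thick n 1030 top z [65.1 67.8 68.9 72.6] ctr [ 522.5 -306.9] ((522.5916137695312, -306.9394226074219), (25.102506637573242, 69.39604187011719), 71.421630859375)
top thin n 405 top z [65.8 68.1 68.8 70.6] ctr [452.1 -37.3] ((453.0143127441406, -37.639984130859375), (11.871031761169434, 69.65409851074219), 73.87645721435547)
table z 0.17405537598090334
top rim [202. 196.] 17 [597.5 139.1  50.3] [595.  134.8  46.2] [599.7 143.6  54.2]
scene thick n 1158 top z [62.9 65.2 65.9 67.2] ctr [ 525.5 -312.8] ((523.0209350585938, -312.08673095703125), (25.034189224243164, 72.19735717773438), 71.29533386230469)
scene thin n 464 top z [54.8 64.8 65.4 66. ] ctr [456.3 -43.7] ((454.10321044921875, -42.913902282714844), (12.117411613464355, 71.85901641845703), 74.35250854492188)
table z -1.8205239482418378
scene rim [455. 230.] 9 [598.4 135.   48.8] [595.9 131.1  46.6] [599.7 137.6  50.6]
thick 62 [ 522.3 -310.3] [25.  71.3 25.4 71.6] yaw [np.float64(-0.323), np.float64(-0.317)]
thick 66 [ 521.6 -309.2] [24.8 71.  25.3 71.3] yaw [np.float64(-0.323), np.float64(-0.317)]
thin 62 [453.  -39.4] [12.8 70.8 13.9 70.4] yaw [np.float64(-0.283), np.float64(-0.267)]
thin 66 [452.6 -39.4] [12.8 70.5 13.9 70.1] yaw [np.float64(-0.283), np.float64(-0.267)]
```

```bash
python3 - <<'E'
from h import *
for n in('top','scene'):
    a=np.load(f'pics/{n}0.npz'); P=xyz(n,a['d']); c=a['p'].astype(int); ok=a['d']>0
    m=ok&(P[...,2]>44)&(P[...,2]<60)&(c.min(-1)>120)&(np.ptp(c,-1)<40)&(P[...,0]>500)&(P[...,0]<720)&(P[...,1]<250)&(P[...,1]>-60)
    nn,L,st,ce=cv2.connectedComponentsWithStats(m.astype(np.uint8))
    for i in range(1,nn):
        if st[i,4]>8: q=P[L==i]; print(n,'rim',ce[i].round(),st[i,4],q.mean(0).round(1),cv2.minAreaRect(q[:,:2].astype(np.float32)))
    m=ok&(P[...,2]>64)&(P[...,0]>500)&(P[...,0]<720)&(P[...,1]<250)&(P[...,1]>-60)&(c[...,0]>c[...,2]+15)
    q=P[m]; h=np.percentile(q[:,2],97);print('med',h,cv2.minAreaRect(q[q[:,2]>h-4][:,:2].astype(np.float32)))
    m=ok&(P[...,2]>5)&(P[...,2]<19)&(P[...,0]>480)&(P[...,0]<720)&(P[...,1]<250)&(P[...,1]>-60)&(c[...,0]>c[...,2]+40)
    q=P[m];print('board',np.median(q[:,2]),cv2.minAreaRect(q[:,:2].astype(np.float32)))
# top crop rim corners (inner top edges), crop4.5 offset 180,125 
E
python3 - <<'E'
import cv2
p=cv2.imread('pics/top0.png')
q=p[155:215,188:288]; cv2.imwrite('pics/c_sl.png',cv2.resize(q,None,fx=8,fy=8,interpolation=cv2.INTER_CUBIC))
E
```

```text
top rim [317. 157.] 113 [661.7 -45.8  49.6] ((661.7052001953125, -45.534942626953125), (31.45363998413086, 9.906879425048828), 16.072919845581055)
top rim [293. 164.] 101 [649.9  -6.   49.7] ((651.1944580078125, -6.249966621398926), (31.57965660095215, 9.955729484558105), 13.690792083740234)
top rim [273. 170.] 112 [641.7  25.9  49.2] ((642.1747436523438, 27.524581909179688), (30.670129776000977, 12.00598430633545), 15.885910987854004)
top rim [244. 177.] 99 [629.3  72.5  49.7] ((629.5648193359375, 72.2533950805664), (31.58201789855957, 9.384415626525879), 14.615777015686035)
top rim [223. 183.] 107 [619.8 106.6  49.9] ((620.2410278320312, 107.65401458740234), (31.747047424316406, 9.700211524963379), 15.317001342773438)
top rim [201. 188.] 108 [610.8 141.6  50. ] ((610.4716796875, 140.70021057128906), (30.859262466430664, 10.078125953674316), 14.752090454101562)
med 84.85355373551332 ((656.93115234375, -25.58220672607422), (70.42107391357422, 18.057422637939453), 15.16569709777832)
board 12.205347922178532 ((636.4546508789062, 49.30656433105469), (102.46550750732422, 249.685226440429
[... 315 characters left out ...]
07)
scene rim [435. 254.] 122 [631.7  68.5  48. ] ((630.7672119140625, 68.36659240722656), (34.299781799316406, 12.111968994140625), 11.389386177062988)
scene rim [416. 269.] 60 [647.2  19.1  49. ] ((645.3434448242188, 18.43984603881836), (31.320072174072266, 7.8776631355285645), 18.444499969482422)
scene rim [383. 292.] 66 [666.4 -52.6  49.2] ((664.7383422851562, -52.610111236572266), (32.72309112548828, 5.678505897521973), 16.521467208862305)
med 81.74920975622678 ((657.9962158203125, -30.70630645751953), (70.56317901611328, 20.780630111694336), 14.959728240966797)
board 10.12135214722968 ((600.3433837890625, 58.406280517578125), (236.40103149414062, 234.63638305664062), 89.83075714111328)
```

View pics/c_sl.png

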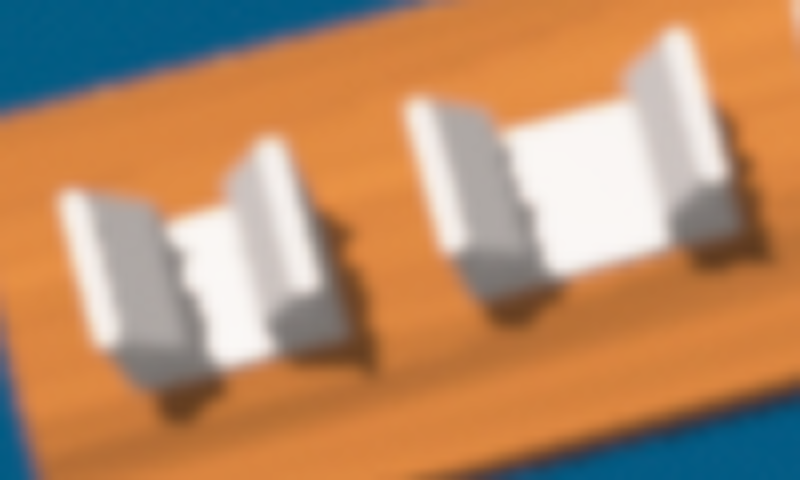

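```bash
cat >> h.py <<'E'
def delta(p0,psi0,p1,psi1):
    x=np.array([np.cos(psi0),np.sin(psi0)]); y=np.array([x[1],-x[0]]); d=np.array(p1)-np.array(p0)
    print('tx %.1f ty %.1f tz %.1f twist %.3f'%(d[:2]@x,d[:2]@y,-d[2],-(psi1-psi0)))
def st():
    s=manip.read_state(); print(round(s['clock'],2),s['eef_pos'].round(1),s['eef_rot'].round(3),s['wrist_force'].round(1),round(s['finger_gap'],1),'q6',s['joints'][5].round(2))
E
python3 - <<'E'
from h import *
delta([194.7,514.4,219.4],2.7798,[453.2,-40,150],2.867)
for r in ([(408,100),(450,250),(685,28),(725,180)],[(63,190),(103,348),(283,138),(318,290)]):
    W=np.array([ray('top',(188+a/8,155+b/8),52)[:2] for a,b in r]); print(W.round(1).tolist(),W.mean(0).round(1))
E
```

```text
tx -438.0 ty -427.0 tz 69.4 twist -0.087
[[644.6, 80.3], [613.4, 71.3], [659.3, 24.7], [627.6, 16.4]] [636.2  48.2]
[[626.2, 149.2], [593.6, 140.2], [636.8, 105.3], [605.3, 97.6]] [615.4 123.1]
```

jog_arm:
  deltas: "-44 -43 7 -0.01 94; -88 -86 14 -0.02 94; -132 -129 21 -0.03 94; -176 -172 28 -0.04 94; -220 -215 35 -0.05 94; -264 -258 42 -0.06 94; -308 -301 49 -0.07 94; -352 -344 56 -0.08 94; -396 -387 63 -0.087 94; -438 -427 69.4 -0.087 94"
  squeeze: 12

```text
clock: 1.35
eef_pos: [453.6, -42.2, 149.8]
eef_rot: [3.142, -0.0, 2.866]
wrist_force: [0.7, 0.5, 0.4]
finger_gap: 94.0
```

```bash
python3 - <<'E'
from h import *
p,d=snap('scene','s1'); st()
p2,d2=snap('top','t1')
q=[cv2.resize(p[150:270,250:410],(400,300),interpolation=2),cv2.resize(p2[220:340,240:400],(400,300),interpolation=2)]
cv2.imwrite('pics/c1.png',np.hstack(q)[:,:,::-1]); st()
E
```

```text
1.4 [455.3 -46.6 149. ] [-3.14   0.     2.864] [-1.9 -0.8 -2. ] 93.8 q6 -1.47
1.45 [454.1 -43.9 149.1] [-3.141e+00 -1.000e-03  2.862e+00] [-0.2  0.4 -0.2] 93.5 q6 -1.47
```

View pics/c1.png

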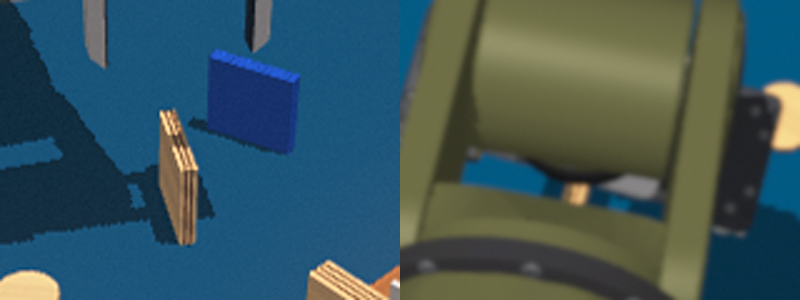

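The scene crop shows the open fingers (95,40 and 258,30) above the thin plate (178,175) with one finger on each side of it. The arm is settling after an overshoot. I descend next, then close.

jog_arm:
  deltas: "0 0 0 0 94; 0 0 15 0 94; 0 0 30 0 94; 0 0 45 0 94; 0 0 60 0 94; 0 0 75 0 94; 0 0 88 0 94; 0 0 94 0 94; 0 0 94 0 94; 0 0 94 0 60"

```text
clock: 2.7
eef_pos: [453.5, -40.1, 56.4]
eef_rot: [3.142, 0.001, 2.867]
wrist_force: [-0.1, -0.6, -0.4]
finger_gap: 87.2
```

```bash
python3 - <<'E'
from h import *
p,d=snap('scene','s2'); st()
cv2.imwrite('pics/c2.png',cv2.resize(p[130:270,240:400],(800,600)[:2] and (640,560),interpolation=2)[:,:,::-1])
E
```

```text
2.75 [453.4 -40.1  56.5] [3.142e+00 1.000e-03 2.867e+00] [ 0.2 -0.4 -0.2] 83.3 q6 -1.46
```

View pics/c2.png

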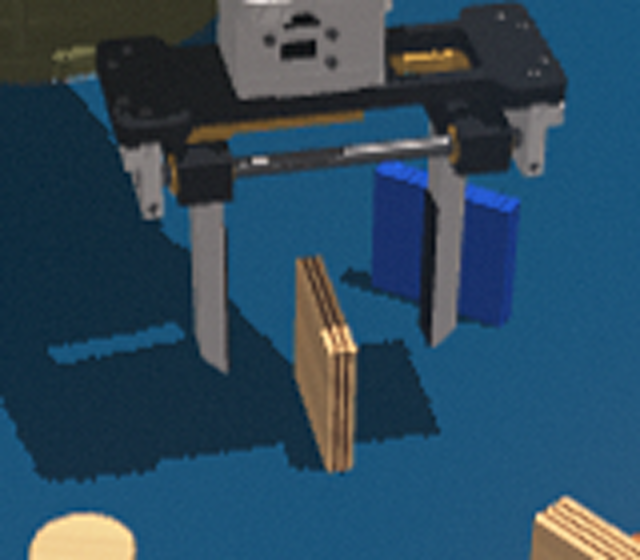

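jog_arm:
  deltas: "0 0 0 0 50; 0 0 0 0 44; 0 0 0 0 38; 0 0 0 0 34; 0 0 0 0 30; 0 0 0 0 27; 0 0 0 0 25; 0 0 0 0 24; 0 0 0 0 24; 0 0 0 0 24"

```text
clock: 4.0
eef_pos: [453.2, -40.0, 56.0]
eef_rot: [3.142, -0.0, 2.867]
wrist_force: [-0.3, 0.3, 0.5]
finger_gap: 24.2
```

```bash
python3 - <<'E'
from h import *
p,d=snap('scene','s3'); st()
cv2.imwrite('pics/c3.png',cv2.resize(p[170:260,280:370],(600,600),interpolation=2)[:,:,::-1])
E
```

```text
4.05 [453.2 -40.   56. ] [-3.142 -0.     2.867] [-0.1  0.2 -0.1] 23.7 q6 -1.46
```

View pics/c3.png

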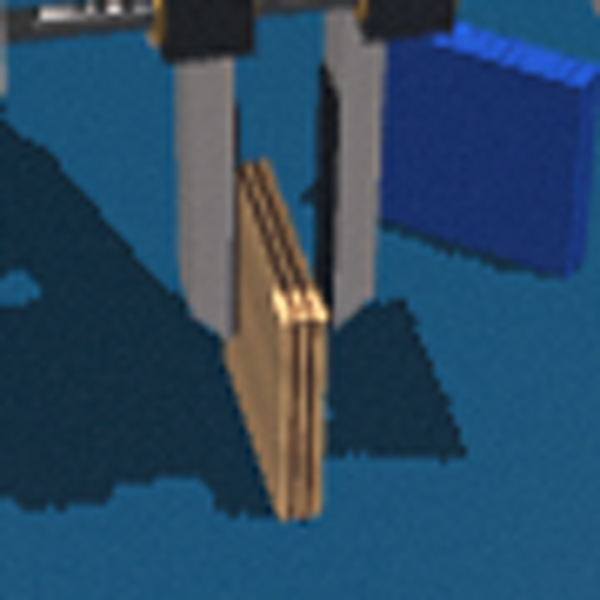

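The plate sits near the middle between the fingers: inner finger faces at columns 237 and 325, plate mid-top at about 280. Closing.

jog_arm:
  deltas: "0 0 0 0 20; 0 0 0 0 17; 0 0 0 0 14; 0 0 0 0 12; 0 0 0 0 9; 0 0 0 0 6; 0 0 0 0 6; 0 0 0 0 6; 0 0 0 0 6; 0 0 -10 0 6"
  squeeze: 15

```text
clock: 5.3
eef_pos: [452.8, -39.9, 66.0]
eef_rot: [-3.141, -0.001, 2.867]
wrist_force: [-0.2, -0.3, -0.3]
finger_gap: 12.0
```

```bash
python3 - <<'E'
from h import *
st()
delta([453.2,-40,66],2.867,[453.2,-40,150],2.867)
delta([453.2,-40,66],2.867,[615.5,124,150],3.41)
E
```

```text
5.3 [452.8 -39.9  66. ] [-3.141e+00 -1.000e-03  2.867e+00] [-0.2 -0.3 -0.3] 12.0 q6 -1.46
tx 0.0 ty 0.0 tz -84.0 twist -0.000
tx -111.8 ty 201.9 tz -84.0 twist -0.543
```

jog_arm:
  deltas: "0 0 -30 0 6; 0 0 -60 0 6; -10 18 -84 -0.05 6; -30 54 -84 -0.14 6; -50 90 -84 -0.24 6; -70 126 -84 -0.34 6; -90 162 -84 -0.44 6; -104 188 -84 -0.51 6; -111.8 201.9 -84 -0.543 6; -111.8 201.9 -84 -0.543 6"

```text
clock: 6.55
eef_pos: [615.7, 124.5, 150.2]
eef_rot: [3.142, -0.0, -2.873]
wrist_force: [-0.9, 0.9, -1.1]
finger_gap: 12.0
```

jog_arm:
  deltas: "0 0 0 0 6; 0 0 0 0 6; 0 0 0 0 6; 0 0 0 0 6; 0 0 8 0 6; 0 0 16 0 6; 0 0 24 0 6; 0 0 30 0 6; 0 0 30 0 6; 0 0 30 0 6"

```text
clock: 7.8
eef_pos: [615.7, 124.0, 120.3]
eef_rot: [-3.142, 0.0, -2.873]
wrist_force: [-0.4, 0.1, -0.5]
finger_gap: 11.8
```

```bash
python3 - <<'E'
from h import *
p,d=snap('scene','s4'); st()
p2,d2=snap('top','t4'); st()
q=[cv2.resize(p[150:290,370:530],(400,350),interpolation=2),cv2.resize(p2[110:250,140:300],(400,350),interpolation=2)]
cv2.imwrite('pics/c4.png',np.hstack(q)[:,:,::-1])
E
```

```text
7.85 [615.7 124.  120.4] [-3.141e+00  1.000e-03 -2.873e+00] [-0.1 -0.4 -0.7] 11.4 q6 -1.7
7.9 [615.7 124.  120.4] [-3.142e+00  1.000e-03 -2.873e+00] [ 0.2  0.5 -0.5] 11.9 q6 -1.7
```

View pics/c4.png

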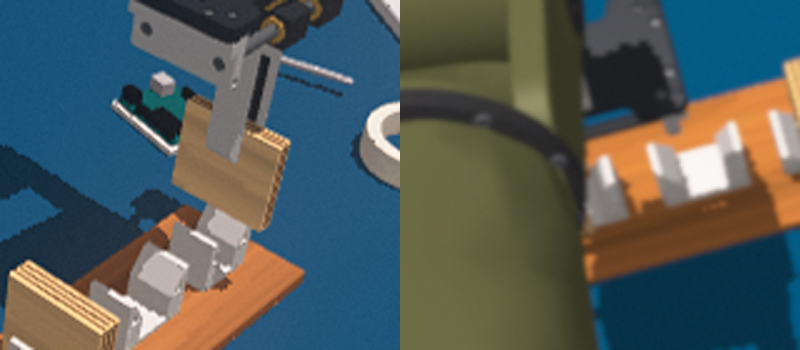

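```bash
python3 - <<'E'
from h import *
p=np.load('pics/s4.npz')['p']
cv2.imwrite('pics/c5.png',cv2.resize(p[180:280,420:520],(800,800)[:2] and (600,600),interpolation=2)[:,:,::-1])
c=np.array([615.7,124]);x=np.array([np.cos(.268),np.sin(.268)]);y=np.array([-x[1],x[0]])
for z in(64.4,130.4):
  for a in(35,-35):
    for b in(6,-6):
      q=proj('scene',np.r_[c+a*x+b*y,z])[0]; print(z,a,b,((q-[420,180])*6).round())
# slot rim corners predicted at (615.5,124)
for a in(16,-16):
    for b in(18.5,-18.5):
      q=proj('scene',np.r_[np.array([615.5,124])+a*x+b*y,52])[0]; print('rim',a,b,((q-[420,180])*6).round())
for b in (7.5,-7.5): print('floor16',b,((proj('scene',np.r_[np.array([615.5,124])+16*x+b*y,16])[0]-[420,180])*6).round())
E
```

```text
64.4 35 6 [351. 351.]
64.4 35 -6 [326. 371.]
64.4 -35 6 [137. 233.]
64.4 -35 -6 [111. 251.]
130.4 35 6 [403. 149.]
130.4 35 -6 [377. 168.]
130.4 -35 6 [176.  35.]
130.4 -35 -6 [149.  52.]
rim 16 18.5 [309. 334.]
rim 16 -18.5 [230. 393.]
rim -16 18.5 [212. 280.]
rim -16 -18.5 [132. 337.]
floor16 7.5 [262. 451.]
floor16 -7.5 [230. 475.]
```

View pics/c5.png

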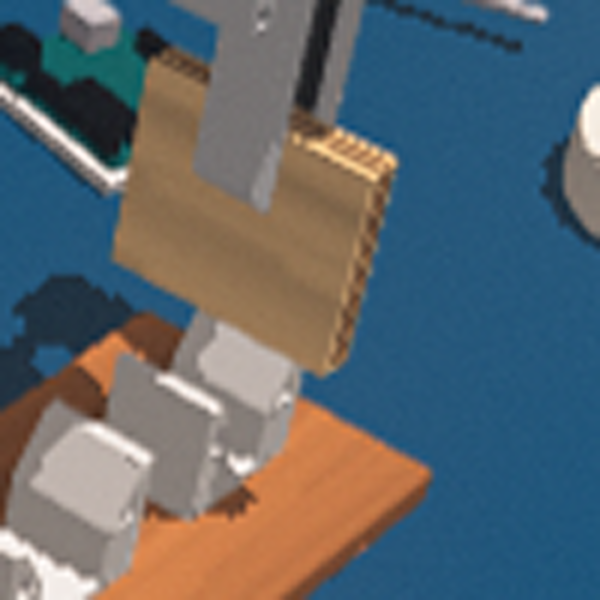

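```bash
python3 - <<'E'
from h import *
x=np.array([np.cos(.268),np.sin(.268)]);y=np.array([-x[1],x[0]])
a=np.load('pics/s4.npz');P=xyz('scene',a['d']);c=a['p'].astype(int);ok=a['d']>0
D=P[...,:2]-np.array([615.7,124]); A=D@x;B=D@y;Z=P[...,2]
# near face of plate should be at B=-6
m=ok&(abs(A)<33)&(abs(B)<20)&(Z>66)&(Z<92)&(c[...,0]>c[...,2]+20); print('plate face B',np.percentile(B[m],[10,50,90]),m.sum(), 'A',np.percentile(A[m],[1,99]),'Z',Z[m].min())
b=np.load('pics/s0.npz') if 0 else np.load('pics/scene0.npz');P=xyz('scene',b['d']);c=b['p'].astype(int);ok=b['d']>0
D=P[...,:2]-np.array([615.5,124]); A=D@x;B=D@y;Z=P[...,2]
w=ok&(c.min(-1)>90)&(np.ptp(c,-1)<45)
for nm,o in(('thin',0),('thick',-78)):
  BB=B-o; m=w&(abs(A)<13)&(abs(BB)<40)
  for lo,hi in((22,27),(27,32),(36,40),(40,44),(44,48)):
    mm=m&(Z>lo)&(Z<hi); v=np.sort(BB[mm]); print(nm,lo,hi,'far',v[v>0][:0] if not (v>0).any() else np.percentile(v[v>0],[10,50,90]).round(1),'near',np.percentile(v[v<0],[10,50,90]).round(1) if (v<0).any() else '')
a0=np.load('pics/top0.npz');P=xyz('top',a0['d']);c=a0['p'].astype(int);ok=a0['d']>0
D=P[...,:2]-np.array([615.5,124]); A=D@x;B=D@y;Z=P[...,2]
w=ok&(c.min(-1)>90)&(np.ptp(c,-1)<45)
print('top floor')
for nm,o in(('thin',0),('thick',-78)):
  BB=B-o; m=w&(abs(A)<13)&(abs(BB)<40)
  for lo,hi in((12,19),(40,44),(44,48),(48,56)):
    mm=m&(Z>lo)&(Z<hi); v=BB[mm]; print(nm,lo,hi,np.percentile(v[v>0],[5,50,95]).round(1),np.percentile(v[v<0],[5,50,95]).round(1))
E
```

```text
plate face B [-8.93204638 -7.6560847  -6.19589009] 495 A [-32.40071825  32.38209962] Z 66.0999186271241
thin 22 27 far [2.3 4.1 4.6] near [-27.6 -25.8 -25. ]
thin 27 32 far [2.6 3.9 5.5] near [-27.8 -26.7 -25.5]
thin 36 40 far [4.1 7.4 9.3] near [-27.8 -26.9 -25.1]
thin 40 44 far [ 6.7  9.2 11.2] near [-28.  -26.4 -25. ]
thin 44 48 far [ 9.3 12.  14.7] near [-27.8 -26.6 -25.4]
thick 22 27 far [ 8.9 10.3 11.4] near [-32.3 -31.9 -31.7]
thick 27 32 far [ 9.1 10.2 11.5] near [-33.  -32.5 -21. ]
thick 36 40 far [12.3 13.9 16.2] near [-33.4 -33.  -32.1]
thick 40 44 far [13.9 15.9 18.3] near [-34.1 -33.  -32. ]
thick 44 48 far [15.7 18.2 20. ] near [-34.2 -32.9 -31.7]
top floor
thin 12 19 [0.4 4.3 8.4] [-21.7  -2.7  -0.4]
thin 40 44 [11.  13.1 15.1] [-21.7 -11.7  -9.9]
thin 44 48 [13.5 15.5 17.7] [-21.8 -14.3 -12.2]
thin 48 56 [15.8 19.1 22.3] [-21.6 -18.7 -15. ]
thick 12 19 [ 0.7  7.3 14.2] [-29.1  -7.3  -0.8]
thick 40 44 [17.1 19.5 21.4] [-19.3 -18.2 -15.7]
thick 44 48 [19.9 22.  23.6] [-22.5 -20.5 -17.8]
thick 48 56 [22.9 26.  28.8] [-27.9 -25.  -21.8]
```

jog_arm:
  deltas: "0 -1.7 0 0 6; 0 -1.7 0 0 6; 0 -1.7 6 0 6; 0 -1.7 12 0 6; 0 -1.7 18 0 6; 0 -1.7 23 0 6; 0 -1.7 26 0 6; 0 -1.7 28 0 6; 0 -1.7 30 0 6; 0 -1.7 31 0 6"

```text
clock: 9.15
eef_pos: [616.0, 122.4, 89.0]
eef_rot: [-3.142, 0.0, -2.873]
wrist_force: [0.2, 0.5, -0.2]
finger_gap: 12.1
```

```bash
python3 - <<'E'
from h import *
p,d=snap('scene','s6'); st()
cv2.imwrite('pics/c6.png',cv2.resize(p[190:280,410:500],(720,720)[:2] and (600,600),interpolation=2)[:,:,::-1])
E
```

```text
9.2 [616.  122.3  88.9] [ 3.142 -0.    -2.873] [-0.2 -0.5 -0.9] 11.9 q6 -1.7
```

View pics/c6.png

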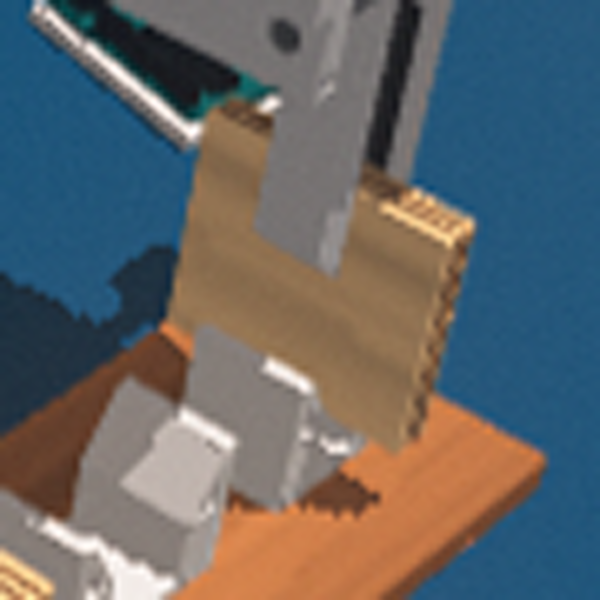

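The plate's underside is about at the throat entrance, with no side force. The plate's front bottom corner (400,450) sticks out of the block end and points into the slot. Continuing slowly.

jog_arm:
  deltas: "0 0 1 0 6; 0 0 2 0 6; 0 0 3 0 6; 0 0 4 0 6; 0 0 5 0 6; 0 0 6 0 6; 0 0 7 0 6; 0 0 8 0 6; 0 0 8 0 6; 0 0 8 0 6"

```text
clock: 10.45
eef_pos: [616.1, 122.3, 81.1]
eef_rot: [-3.142, 0.0, -2.873]
wrist_force: [-0.3, 0.3, -0.8]
finger_gap: 11.9
```

jog_arm:
  deltas: "0 0 1 0 6; 0 0 2 0 6; 0 0 3 0 6; 0 0 4 0 6; 0 0 5 0 6; 0 0 6 0 6; 0 0 7 0 6; 0 0 7.5 0 6; 0 0 7.5 0 6; 0 0 7.5 0 6"

```text
clock: 11.7
eef_pos: [616.0, 122.3, 73.6]
eef_rot: [-3.142, -0.0, -2.873]
wrist_force: [0.6, 0.6, -0.9]
finger_gap: 12.2
```

jog_arm:
  deltas: "0 0 0 0 14; 0 0 0 0 16; 0 0 0 0 19; 0 0 0 0 22; 0 0 0 0 26; 0 0 0 0 30; 0 0 0 0 30; 0 0 -12 0 30; 0 0 -35 0 30; 0 0 -66 0 40"

```text
clock: 12.95
eef_pos: [615.8, 122.3, 140.7]
eef_rot: [3.142, -0.001, -2.873]
wrist_force: [1.6, -0.4, 0.5]
finger_gap: 37.0
```

```bash
python3 - <<'E'
from h import *
p,d=snap('scene','s7'); st()
cv2.imwrite('pics/c7.png',cv2.resize(p[190:280,410:500],(600,600),interpolation=2)[:,:,::-1])
delta([616,122.3,140],3.41,[522.3,-310,150],2.822)
E
```

```text
13.0 [617.5 122.5 145.7] [-3.141  0.006 -2.873] [ 0.5 -0.2  4.3] 38.7 q6 -1.7
tx 205.0 ty -392.0 tz -10.0 twist 0.588
```

View pics/c7.png

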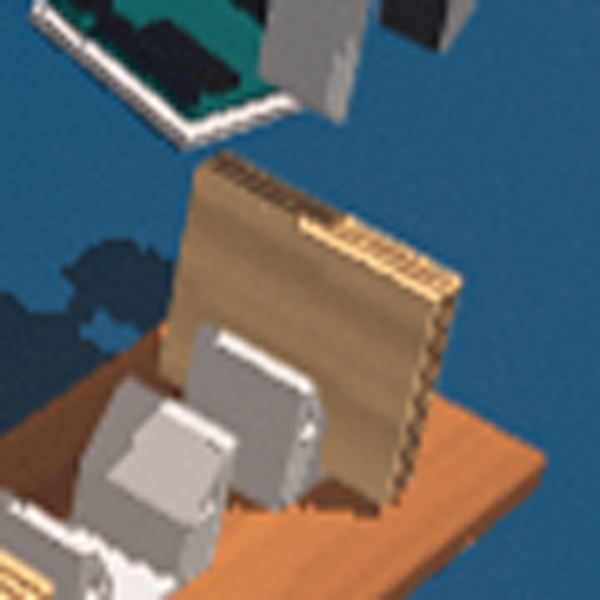

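The thin plate stands upright in the narrow slot, with its lower edge down near board level at (385,510). Now to the thick plate.

jog_arm:
  deltas: "21 -39 -10 0.06 80; 42 -79 -10 0.12 94; 63 -118 -10 0.18 94; 84 -157 -10 0.24 94; 105 -196 -10 0.3 94; 125 -235 -10 0.36 94; 146 -275 -10 0.43 94; 167 -314 -10 0.49 94; 187 -353 -10 0.55 94; 205 -391.5 -10 0.588 94"

```text
clock: 14.25
eef_pos: [521.8, -311.0, 150.5]
eef_rot: [-3.141, 0.001, 2.82]
wrist_force: [0.5, 0.8, -0.0]
finger_gap: 94.1
```

jog_arm:
  deltas: "0 0 0 0 94; 0 0 0 0 94; 0 0 15 0 94; 0 0 30 0 94; 0 0 45 0 94; 0 0 60 0 94; 0 0 75 0 94; 0 0 88 0 94; 0 0 94 0 80; 0 0 94 0 70"

```text
clock: 15.5
eef_pos: [522.1, -309.5, 55.3]
eef_rot: [3.142, -0.0, 2.822]
wrist_force: [0.6, -0.1, -0.6]
finger_gap: 77.6
```

```bash
python3 - <<'E'
from h import *
p,d=snap('scene','s8'); st()
cv2.imwrite('pics/c8.png',cv2.resize(p[200:350,110:260],(600,600),interpolation=2)[:,:,::-1])
E
```

```text
15.55 [ 522.2 -309.6   55.7] [-3.142  0.     2.822] [ 0.   0.8 -0.3] 73.2 q6 -1.85
```

View pics/c8.png

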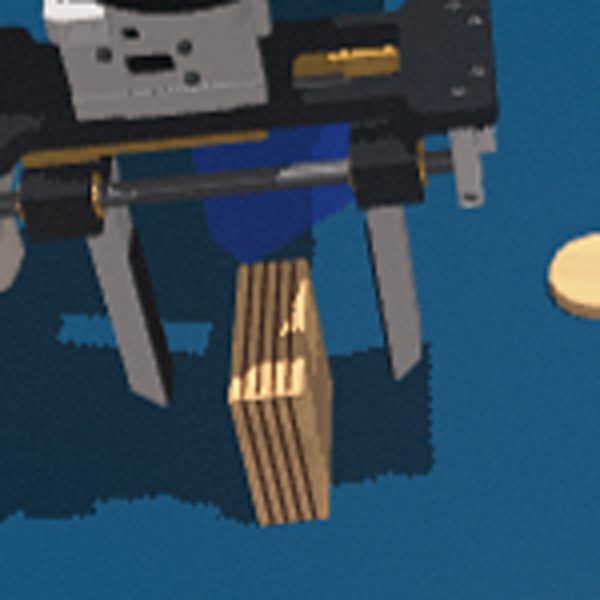

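The fingers (150,330) and (395,300) sit one on each side of the thick plate, whose top mid is at (270,330). It looks centred. Closing.

jog_arm:
  deltas: "0 0 0 0 56; 0 0 0 0 46; 0 0 0 0 38; 0 0 0 0 34; 0 0 0 0 31; 0 0 0 0 28; 0 0 0 0 25; 0 0 0 0 20; 0 0 0 0 18; 0 0 0 0 18"

```text
clock: 16.8
eef_pos: [522.1, -309.5, 55.6]
eef_rot: [-3.142, 0.0, 2.822]
wrist_force: [-0.4, -1.4, -1.3]
finger_gap: 25.1
```

```bash
python3 - <<'E'
from h import *
p,d=snap('scene','s9'); st()
cv2.imwrite('pics/c9.png',cv2.resize(p[230:340,130:240],(600,600),interpolation=2)[:,:,::-1])
x=np.array([np.cos(.268),np.sin(.268)]);y=np.array([-x[1],x[0]])
c=np.array([636.1,48.9])-1.7*y; print(c)
c2=np.array([616,122.3])-78*y; print(c2)
delta([522.3,-309.5,56],2.822,[*c,150],3.41)
E
```

```text
16.85 [ 522.1 -309.5   55.6] [-3.142  0.     2.822] [ 0.7 -0.3 -0.5] 24.9 q6 -1.85
[636.55016572  47.26068587]
[636.65466229  47.08441036]
tx 3.6 ty 374.6 tz -94.0 twist -0.588
```

View pics/c9.png

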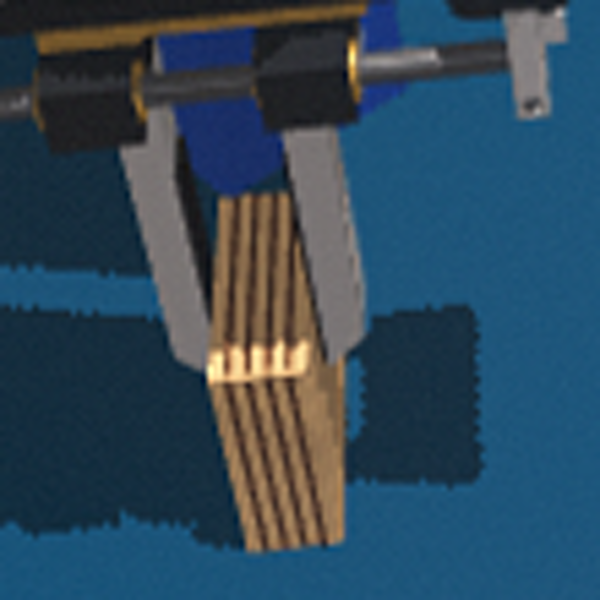

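The thick plate is held flush at a 25 mm opening. Lifting and carrying it over.

jog_arm:
  deltas: "0 0 -30 0 18; 0 0 -70 0 18; 0.4 37 -109 -0.06 18; 0.8 80 -109 -0.13 18; 1.2 130 -109 -0.2 18; 1.7 180 -109 -0.28 18; 2.2 230 -109 -0.36 18; 2.7 280 -109 -0.44 18; 3.2 325 -109 -0.52 18; 3.5 358 -109 -0.57 18"
  squeeze: 20

```text
clock: 18.1
eef_pos: [631.5, 33.5, 164.3]
eef_rot: [3.141, -0.0, -2.888]
wrist_force: [0.1, -0.5, -1.4]
finger_gap: 24.6
```

```bash
python3 - <<'E'
from h import *
st()
delta([522.3,-309.5,56],2.822,[636.6,47.2,110],3.41)
E
```

```text
18.1 [631.5  33.5 164.3] [ 3.141 -0.    -2.888] [ 0.1 -0.5 -1.4] 24.6 q6 -1.83
tx 3.6 ty 374.5 tz -54.0 twist -0.588
```

```bash
python3 - <<'E'
from h import *
delta([631.2,31.3,164.8],3.392,[636.6,47.2,115],3.41)
E
```

```text
tx -9.2 ty 14.1 tz 49.8 twist -0.018
```

jog_arm:
  deltas: "-5 7 0 -0.01 18; -9.2 14.1 0 -0.018 18; -9.2 14.1 0 -0.018 18; -9.2 14.1 0 -0.018 18; -9.2 14.1 10 -0.018 18; -9.2 14.1 22 -0.018 18; -9.2 14.1 34 -0.018 18; -9.2 14.1 44 -0.018 18; -9.2 14.1 49.8 -0.018 18; -9.2 14.1 49.8 -0.018 18"

```text
clock: 19.35
eef_pos: [636.6, 47.4, 114.3]
eef_rot: [3.141, -0.001, -2.873]
wrist_force: [0.3, -0.5, -0.5]
finger_gap: 24.6
```

```bash
python3 - <<'E'
from h import *
p,d=snap('scene','s10'); st()
cv2.imwrite('pics/c10.png',cv2.resize(p[180:310,370:500],(600,600),interpolation=2)[:,:,::-1])
x=np.array([np.cos(.268),np.sin(.268)]);y=np.array([-x[1],x[0]])
P=xyz('scene',d);c=p.astype(int);ok=d>0
for nm,ct,lo,hi in(('held',(636.6,47.2),62,90),('thin seated',(616,122.3),56,80)):
    D=P[...,:2]-np.array(ct); A=D@x;B=D@y;Z=P[...,2]
    m=ok&(abs(A)<40)&(abs(B)<20)&(Z>lo)&(Z<hi)&(c[...,0]>c[...,2]+20); print(nm,'face B',np.percentile(B[m],[10,50,90]).round(1),'A',np.percentile(A[m],[1,99]).round(1),'Z',Z[m].max(),m.sum())
E
```

```text
19.4 [636.8  47.4 114.8] [-3.142  0.    -2.873] [ 0.1 -0.3 -1.4] 24.6 q6 -1.82
held face B [-15.1 -13.8  -4.9] A [-32.7  36.2] Z 89.99937526655297 681
thin seated face B [-8.5 -6.9 -0.2] A [-18.1  35.3] Z 79.99321551647213 358
```

View pics/c10.png

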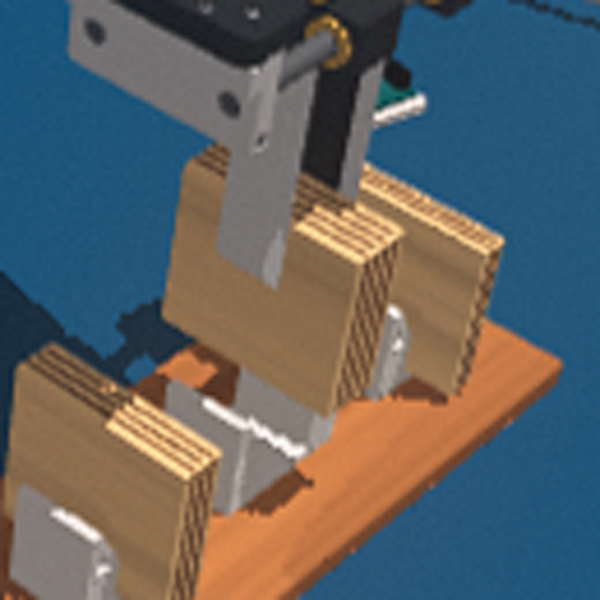

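The thick plate hangs above the widest slot, lined up with it, and the thin plate stays seated behind it. Lowering.

jog_arm:
  deltas: "0 0 5 0 18; 0 0 10 0 18; 0 0 14 0 18; 0 0 18 0 18; 0 0 21 0 18; 0 0 24 0 18; 0 0 26 0 18; 0 0 28 0 18; 0 0 29 0 18; 0 0 30 0 18"

```text
clock: 20.65
eef_pos: [636.8, 47.4, 84.7]
eef_rot: [-3.142, 0.0, -2.873]
wrist_force: [0.2, 0.1, -1.0]
finger_gap: 25.0
```

jog_arm:
  deltas: "0 0 1 0 18; 0 0 2 0 18; 0 0 3 0 18; 0 0 4 0 18; 0 0 5 0 18; 0 0 6 0 18; 0 0 6 0 18; 0 0 6 0 18; 0 0 6 0 18; 0 0 6 0 18"

```text
clock: 21.9
eef_pos: [636.8, 47.4, 78.8]
eef_rot: [3.142, 0.0, -2.873]
wrist_force: [-0.0, 0.2, -0.7]
finger_gap: 24.8
```

jog_arm:
  deltas: "0 0 1 0 18; 0 0 2 0 18; 0 0 3 0 18; 0 0 4 0 18; 0 0 5 0 18; 0 0 5.5 0 18; 0 0 5.5 0 18; 0 0 5.5 0 18; 0 0 5.5 0 26; 0 0 5.5 0 28"

```text
clock: 23.15
eef_pos: [636.8, 47.4, 73.4]
eef_rot: [-3.141, 0.0, -2.873]
wrist_force: [0.9, -0.2, 0.2]
finger_gap: 28.1
```

jog_arm:
  deltas: "0 0 0 0 30; 0 0 0 0 33; 0 0 0 0 36; 0 0 0 0 38; 0 0 0 0 38; 0 0 -8 0 38; 0 0 -22 0 38; 0 0 -45 0 38; 0 0 -75 0 38; 0 0 -110 0 38"

```text
clock: 24.4
eef_pos: [636.6, 47.4, 185.2]
eef_rot: [-3.141, 0.0, -2.873]
wrist_force: [0.9, 0.2, -0.1]
finger_gap: 37.9
```

jog_arm:
  deltas: "10 -10 -20 0 60; 30 -20 -40 0 60; 60 -30 -60 0 60; 100 -40 -80 0 60; 140 -50 -80 0 60; 180 -60 -80 0 60; 210 -70 -80 0 60; 220 -80 -80 0 60; 220 -80 -80 0 60; 220 -80 -80 0 60"

```text
clock: 25.65
eef_pos: [446.3, -87.8, 263.1]
eef_rot: [3.141, -0.0, -2.873]
wrist_force: [0.6, 0.7, 1.5]
finger_gap: 59.7
```

```bash
python3 - <<'E'
from h import *
p,d=snap('scene','s11'); st(); p2,d2=snap('top','t11')
cv2.imwrite('pics/c11.png',np.hstack([cv2.resize(p[200:340,340:500],(400,350),interpolation=2),cv2.resize(p2[115:255,180:340],(400,350),interpolation=2)])[:,:,::-1])
x=np.array([np.cos(.268),np.sin(.268)]);y=np.array([-x[1],x[0]])
for n,D0,p0 in(('scene',d,p),('top',d2,p2)):
  P=xyz(n,D0);c=p0.astype(int);ok=D0>0
  for nm,ct in(('thick',(636.6,47.2)),('thin',(616,122.3)),('med',(636.6+20.65,47.2-75.2))):
    D=P[...,:2]-np.array(ct); A=D@x;B=D@y;Z=P[...,2]
    m=ok&(abs(A)<42)&(abs(B)<24)&(Z>58)&(Z<100)&(c[...,0]>c[...,2]+20)
    h=np.percentile(Z[m],97); q=P[m&(Z>h-4)][:,:2]; r=cv2.minAreaRect(q.astype(np.float32)); dc=np.array(r[0])-ct
    print(n,nm,'top z',h.round(1),'along',(dc@x).round(1),'across',(dc@y).round(1),np.round(r[1],1),round(r[2],1))
E
```

```text
25.7 [446.3 -87.7 263. ] [ 3.141 -0.    -2.873] [ 0.   0.1 -0.7] 59.9 q6 -2.11
scene thick top z 81.5 along 0.5 across -2.5 [71.  27.5] 14.6
scene thin top z 81.3 along -0.1 across -1.4 [71.2 15.3] 14.9
scene med top z 81.5 along 0.3 across -3.0 [70.8 19.9] 16.2
top thick top z 85.2 along 0.9 across 3.0 [70.5 24.9] 15.5
top thin top z 85.0 along 0.2 across 3.0 [69. 12.] 15.1
top med top z 85.0 along 1.5 across 2.6 [66.2 17.7] 14.8
```

View pics/c11.png

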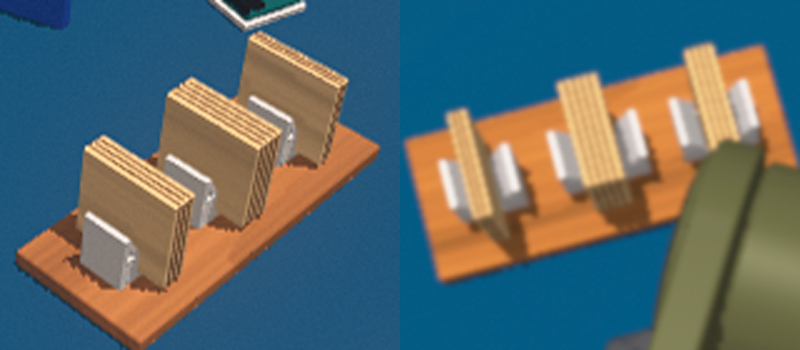

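All three plates stand upright with their tops at the same height in each view. They agree with the seated medium plate in position and angle, and the arm is clear. Handing in.

```bash
python3 -c "
from h import *
print(workorder.sign_off()); st()"
```

```text
the job is handed in; nothing more can be done
None
the job is handed in; nothing more can be done
```

Both loose plates are back in the rack: the thin one in the narrowest slot (left end) and the thick one in the widest (middle). I handed the job in at about 25.8 s of the 54 s allowed, with the arm clear of everything. The blue look-alikes were left alone.

**Last checks:**
- **Height:** in each view, both plates' tops are within 0.2 mm of the already seated medium plate's, so both are down on the slot floor.
- **Position and angle:** each plate is within about 1 mm along its slot of where I aimed, and within about 1° of the slot's direction. In the pictures both stand upright.
- **Force:** I saw no notable force in the readings while lowering either plate.

**Disagreement:** the two cameras differ by about 4–6 mm across the rack (scene −1.4 to −3.0 mm, top +2.6 to +3.0 mm) and by about 4 mm in height. The medium plate shows the same offsets, so this is camera calibration rather than misplacement. Before inserting, I corrected the slot positions by 1.7 mm, using the plate held in the gripper as the reference.

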